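# Open the lamp shutter and hold the tall glass cell in the clarity meter's beam

## Robot

A 6-joint arm with a two-finger parallel gripper is mounted at the origin on the work surface. World frame = base frame: x ahead of the robot, y to its left, z up, the work surface at z = 0. Lengths are in m, angles in rad, forces in N, time in s.
With the tool pointing down it reaches from about 0.25 to 0.85 m from the base axis. Payload 12.5 kg.
Tool frame: the origin (TCP) lies between the finger pads; the fingertips stand 25 mm ahead of it and the grasp point (between the pads) lies 6 mm ahead of it; x points along the fingers, y is the direction in which the jaws open and shut, and the axes are right-handed (so a half turn about x gives the same grasp; the last joint's range is limited). The gripper opens to 93 mm and grips with 3 to 60 N. Pads are 15 mm wide; open, the fingers measure 128 mm over their backs; the gripper's body (75 mm by 188 mm) begins 65 mm behind the grasp point.
Start: joints at [-1.293, 0.351, 1.652, -0, 1.139, -0.085], TCP at [0.195, -0.514, 0.244] pointing down, gripper open.
Joint ranges: [-2.75, 2.75], [-0.79, 2.1], [0.01, 2.65], [-1.57, 4.71], [0.07, 3.14], [-2.87, 2.87]. Speed limits (rad/s): [2.22, 2.22, 2.79, 3.14, 3.14, 3.14].

## Interface

Orientations are given as a rotation vector (axis times angle).
In Python, from station import r gives the robot as it stands.
- The arm moves only by the tool drive_tool, never from a script. Its argument "plan" is a list of rows, each an object with "travel": the shift along the tool's x, y, z in m, a list of three; "rotation": the turn, a rotation vector about the tool's x, y, z in degrees, a list of three; "gripper": the opening in per cent of the stroke, from 0 (shut) to 100 (fully open). A call has 1 to 5 rows; each row shifts and turns the pose as measured when the row begins, along the tool's axes as they then stand; what a row does not reach is not made up. A row lasts 1/10 s, in which the tool goes at most 50 mm and 8.59 degrees, less where a joint would pass 70% of its speed; a pose out of reach is approached as far as the arm can. A call with a gripper value outside its range is refused whole. The fingers move at their own pace and stop on an object; "force" is the grip in N (left out, the last holds). Time passes only in rows, so rows that do not move let the fingers close. It gives the time, the measured TCP pose, the force and the opening at its end, in the units of the state.
- r.sense(): the state, without advancing time (a new reading comes with each control period).
- r.get_image(name): name is "scene" or "top" or "wrist"; returns (picture, depth): 400x640x3 uint8, blue, green, red; 400x640 float32, m along the optical axis (not along the pixel's ray), 0 where there is no reading.
- r.camera_model(name): a dict with "fx", "fy", "cx", "cy" (pixels), "dist" ([k1, k2, p1, p2, k3] as OpenCV has them; the pictures are not rectified), "rvec" (rotation vector, rad) and "tvec" (3), from world to camera coordinates, as OpenCV has them. Camera axes: x right, y down, z forward; pixel columns grow to the right and rows downward; lengths in m; the calibration is good to about 2 mm. A picture is of the moment at which its call begins: read the wrist's pose just before it. camera_model takes no time and is no camera call; for the wrist camera it gives the pose at the moment of the call.
- r.sign_off(): hands the job in, once; it reports no verdict.
Trained networks look in the newest picture that a camera, given by its name, has taken for a name from the list of things; names that differ only in an ending like _2 or _b are one class to them, and where a whole thing is asked for, a point or a joint stands for the part that bears it (a point fixed in the world has none). Each returns a list of dicts, best first, with "conf" (0 to 1); they miss things now and then, are a little off and sometimes report something else, mostly with a low value. They report only what shows in the picture. A call takes as long as a camera call. They do not tell look-alikes from the thing itself.
- r.boxes_of(camera, query): "point" ([column, row] as shares, 0 to 1, of the picture: columns of its width, rows of its height, amid what is visible of it).
- r.regions_of(camera, query): "region" (400x640 bool, what is visible of it) and "point" ([column, row] as shares, 0 to 1, of the picture: columns of its width, rows of its height, amid what is visible of it).
The state is a dict: "time": time; "qpos": joint angles; "dq": joint speeds; "joint_torque": joint torques, N m; "tcp_pos": TCP position; "tcp_rot": TCP orientation; "wrist_force": force on the tool from outside, world axes, zero at the start; "wrist_torque": the same for the moment, N m; "width": finger opening in m.
Only numpy, scipy, OpenCV 4.12 (cv2) and the standard library are available. Lean on these libraries where they do the work, as an engineer would, in place of code of your own. Each camera call takes 0.05 s, during which the arm holds its last target. There are 200 camera calls.

## Task

First push the shutter tab on top of the clarity meter's lamp head fully open, to its stop away from the robot. Then pick up the tall glass cell from the tray, gripping it by its two frosted faces only (never let the fingers touch the clear windows), and hold it upright and free in the air in the gap between the two heads, the middle of its windows on the light path and the windows square to it. Finish while still holding it there, still and touching nothing else; leave everything else where it stands.

Things in the scene. Friction and masses are not known exactly. Their poses are not given: they have to be found in the camera images.
- meter: Fixed clarity meter. Base plate 100 (x) by 270 (y) by 20 mm; on it two white heads 90 (x) by 80 (y), 20 to 150 mm above the bench: lamp head on +y, receiver on -y, gap 100 mm, a black lens ring (36 mm wide, 5 mm proud) on each inner face. Level light path runs along its y, lens to lens, 115 mm above the bench. Origin: centre of underside; +x away from the robot (yaw within 0.3 rad).
- beam_mid (a point): Middle of the light path, midway between the two lenses, 115 mm above the bench. Axes as the meter's: y along the light path, z up.
- shutter (a joint): Slide of the lamp shutter: 0 m shut (tab towards the robot), 0.050 m fully open at its stop. Opens along the meter's +x. Starts between 0 and 0.015 m. Needs about 2 N to move and stays where it is left.
- shutter_tab (a point): Centre of the steel shutter tab that stands on top of the lamp head, 12 mm (x, direction of travel) by 22 mm (y) by 38 mm high, from 152 to 190 mm above the bench; this point is 171 mm above the bench and moves with the tab. It can be pushed on its -x side by the shut fingers.
- tray: Grey flat tray with a black rubber top, fixed, 110 (x) by 280 (y) by 8 mm high, origin at the centre of its underside. The cell, the short cell and the jar stand on it about 95 mm apart in a row along its y, in any order.
- cell: The tall glass cell: open-topped rectangular cuvette 44 mm (x) by 25 mm (y) by 70 mm high, about 140 g. Its two frosted (whitish, opaque) faces look to its +x and -x, 44 mm apart, 24 mm wide and 70 mm high: grip these. Its two clear windows look to +y and -y. Origin: centre of its underside, z up. A half turn about z leaves it the same.
- cell_middle (a point): Middle of the tall cell, level with the middle of its windows, 35 mm above its underside. Axes as the cell's.
- cell_window_a: Clear window of the tall cell on its +y side, 36 mm wide, 65 mm high, 3 mm thick; its outer face is 12.5 mm from the cell's centre. Origin at its own centre. Fingers must not touch it.
- cell_window_b: Clear window of the tall cell on its -y side, like the other.
- short_cell: A shorter cell of the same make, 44 by 25 by 35 mm high, not wanted. Origin: centre of its underside.
- jar: Amber glass jar with white cap, 42 mm across, 60 mm high. Leave it. Origin: centre of its underside.
- mallet: Wooden mallet lying on the bench beyond the meter, head 120 mm long and 52 mm thick, handle 190 mm. Leave it.
- tape: Roll of paper tape lying flat, 68 mm across, 24 mm high. Leave it.
- snap_tin: Small steel bowl, 80 mm across, 30 mm high. Leave it.
- rule: Steel rule lying flat, 300 by 28 by 4 mm. Leave it.
Things that resemble listed ones, but are neither listed nor needed, are in the scene too. Leave any blue or purple look-alike of the cell alone.

How it is judged:
By the outcome, as a careful person would: the job done as asked, in the order asked, and still so for the second after the job is handed in, while the arm keeps its last pose, push and grip.
It also fails if it takes over 54 s, if anything falls off the work surface, if the arm or the gripper's body presses on something with over 40 N, if the wrist force passes 120 N, or if a joint passes its speed limit or range.

## Working session

There is one attempt and no reset: what is moved stays moved. The work goes in short steps, Python scripts to look and compute and a tool call to move; the robot and the scene stay as the last step left them, time stands still between calls to the robot, and variables do not carry over. Pictures are saved under pics/ and viewed, about 8 in all and at most 12, crops included, and the job is handed in when it is done.

Besides the shell and the picture viewer there is one more tool, called after "Emit:" as name([rows], argument=value, ...), one row to a line, values as JSON. drive_tool: Moves the arm, as the interface text tells. Its arguments: {"type":"object","properties":{"plan":{"type":"array","items":{"type":"object","properties":{"travel":{"type":"array","items":{"type":"number"}},"rotation":{"type":"array","items":{"type":"number"}},"gripper":{"type":"number"}}}},"force":{"type":"number"}},"required":["plan"]}

```bash
mkdir -p pics; ls; python3 - <<'E'
from station import r
import cv2
s=r.sense();print(s)
for n in("scene","top"):
    im,d=r.get_image(n);cv2.imwrite(f"pics/{n}0.png",im)
    import numpy as np
    np.savez(f"{n}0.npz",im=im,d=d)
    m=r.camera_model(n);print(n,m)
    for q in("shutter_tab","cell","meter","tray"):
        for b in r.boxes_of(n,q)[:4]:print(q,round(b['conf'],2),b['point'][0]*640,b['point'][1]*400)
E
```

```text
pics
{'time': 0.0, 'qpos': array([-1.29265108e+00,  3.51234806e-01,  1.65243382e+00, -4.91714781e-06,
        1.13910407e+00, -8.45833956e-02]), 'dq': array([-0.0001343 , -0.00136157,  0.00061943, -0.00023306,  0.00019642,
        0.00023359]), 'joint_torque': array([-3.14635625e-03, -4.97334158e+01, -2.85256308e+01,  6.97347452e-02,
        2.56749219e-02, -1.01613919e-04]), 'tcp_pos': array([ 0.19509731, -0.51388998,  0.2430985 ]), 'tcp_rot': array([ 2.02399013,  0.37239062, -2.02423393]), 'wrist_force': array([-0.38157716,  0.0776916 ,  0.86949183]), 'wrist_torque': array([0.02424511, 0.00366501, 0.03094531]), 'width': 0.09286042408163765}
scene {'fx': 460.4635050080471, 'fy': 460.4635050080471, 'cx': 316.7475850129635, 'cy': 204.81261147891573, 'dist': array([-0.03794934,  0.        ,  0.        ,  0.        ,  0.        ]), 'rvec': array([ 1.75915181,  1.88103961, -0.67825368]), 'tvec': array([ 0.03721559, -0.34577652,  1.67101433])}
shutter_tab 0.66 417.08799999999997 187.92
cell 0.7 164.8 195.32
cell 0.58 190.07999999999998 163.39999999999998
cell 0.57 195.51999999999998 195.92000000000002
cell 0.53 181.312 230.68
meter 0.84 385.728 217.07999999999998
meter 0.4 265.024 201.68
tray 0.59 238.72 212.4
top {'fx': 492.31825769387785, 'fy': 492.31825769387785, 'cx': 318.63698440595823, 'cy': 200.6670402554348, 'dist': array([-0.00264327,  0.        ,  0.        ,  0.        ,  0.        ]), 'rvec': array([ 2.15901386, -2.16690603,  0.12187431]), 'tvec': array([-0.0141198 ,  0.58457274,  1.55505385])}
shutter_tab 0.63 223.296 216.32
cell 0.74 425.088 229.32000000000002
cell 0.62 427.96799999999996 187.08
cell 0.46 439.808 267.6
cell 0.44 295.296 142.68
meter 0.79 256.192 213.72
tray 0.79 390.976 231.8
tray 0.62 423.61600000000004 229.2
tray 0.51 391.488 164.92
```

```bash
python3 - <<'E'
import cv2
a=cv2.imread("pics/scene0.png");cv2.imwrite("pics/sceneA.png",cv2.resize(a[100:340,60:460],(800,480),interpolation=2))
a=cv2.imread("pics/top0.png");cv2.imwrite("pics/topA.png",cv2.resize(a[80:340,130:530],(800,520),interpolation=2))
E
```

```text
(no output)
```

View pics/sceneA.png

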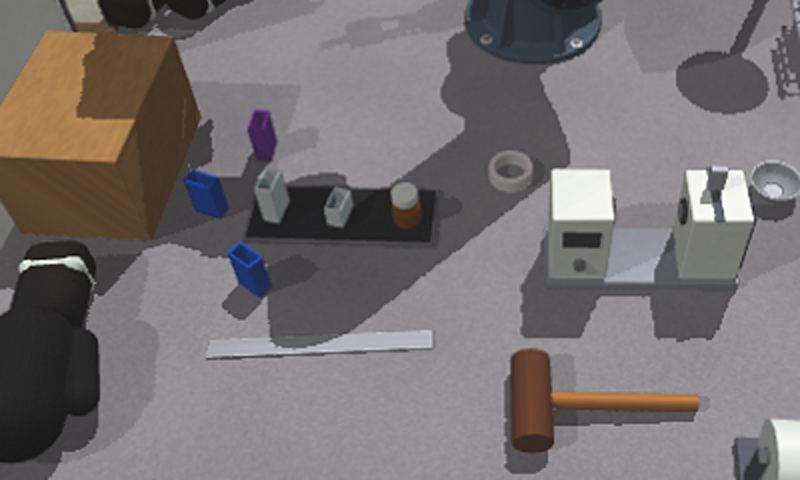

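View pics/topA.png

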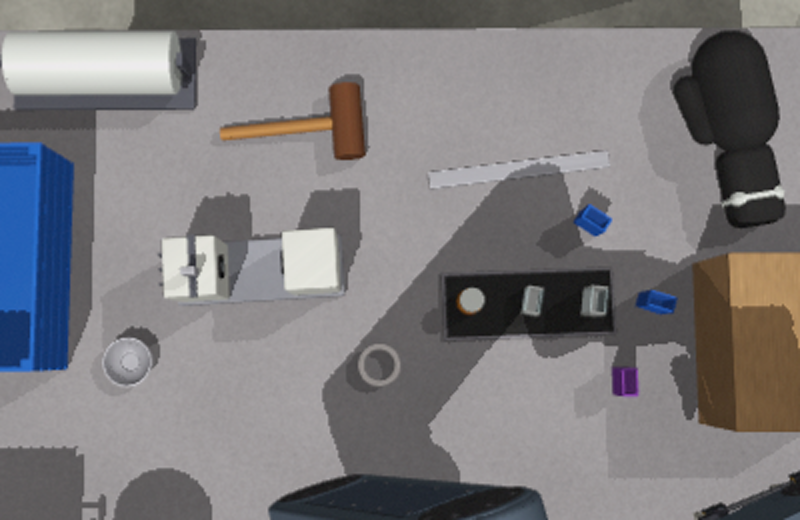

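The tall cell is at crop (597,300), i.e. top-image px (428,230), on the tray's -y end. The short cell is in the middle and the jar at the +y end. The meter is at px (256,213), with the tab at px (224,215) on the left (+y) head. Blue and purple decoys stand off the tray.

```bash
cat > h.py <<'E'
import numpy as np,cv2
from station import r
def cloud(d,m):
    v,u=np.nonzero(d>0);p=cv2.undistortPoints(np.c_[u,v].astype(float)[:,None],np.array([[m['fx'],0,m['cx']],[0,m['fy'],m['cy']],[0,0,1]]),m['dist'])[:,0]
    z=d[v,u];R=cv2.Rodrigues(m['rvec'])[0]
    return (np.c_[p*z[:,None],z]-m['tvec'])@R,np.c_[u,v]
def proj(P,m):
    return cv2.projectPoints(np.asarray(P,float).reshape(-1,3),m['rvec'],m['tvec'],np.array([[m['fx'],0,m['cx']],[0,m['fy'],m['cy']],[0,0,1]]),m['dist'])[0][:,0]
def rect(P): 
    (c,s,a)=cv2.minAreaRect((P[:,:2]*1000).astype(np.float32));return np.round(c,1),np.round(s,1),round(a,2),len(P)
E
python3 - <<'E'
from h import *
for n in("top","scene"):
    f=np.load(n+"0.npz");m=r.camera_model(n);P,uv=cloud(f['d'],m)
    t=r.boxes_of(n,"shutter_tab")[0]['point'];c=r.boxes_of(n,"meter")[0]['point']
    i=np.argmin(np.abs(uv-np.array([c[0]*640,c[1]*400])).sum(1));mc=P[i];print(n,"meter c",mc)
    near=(np.hypot(*(P[:,:2]-mc[:2]).T)<.2)
    top=near&(abs(P[:,2]-.15)<.006)
    k=P[top];print(n,"heads",rect(k),k[:,2].mean())
    for sgn in(1,-1):
        h=k[(k[:,1]-np.median(k[:,1].mean()))*sgn>0];print(sgn,rect(h))
    tb=P[near&(P[:,2]>.165)&(P[:,2]<.2)];print("tab",rect(tb),tb.min(0),tb.max(0))
    base=P[near&(abs(P[:,2]-.02)<.006)];print("base",rect(base),base[:,2].mean())
    cp=[.428*0,0]
    for b in r.boxes_of(n,"tray")[:2]+r.boxes_of(n,"cell")[:4]:
        q=np.array([b['point'][0]*640,b['point'][1]*400]);i=np.argmin(np.abs(uv-q).sum(1));print(q,P[i].round(3))
E
```

```text
top meter c [0.54289875 0.18654286 0.02387796]
top heads (array([541.1, 175.8]), array([ 93.4, 260. ]), 2.9, 1444) 0.15077985653676254
1 (array([536.6, 265.2]), array([93.3, 80.8]), 2.43, 697)
-1 (array([547.1,  86.3]), array([90.6, 80.4]), 3.32, 747)
tab (array([546.2, 258.9]), array([21. , 51.9]), 88.19, 44) [0.52048872 0.24888007 0.16701951] [0.57233266 0.27003634 0.19556167]
base (array([541.9, 175.5]), array([100.1, 268.6]), 3.3, 856) 0.020558211548272993
[390.976 231.8  ] [ 0.483 -0.25   0.017]
[423.616 229.2  ] [ 0.49  -0.347  0.065]
[425.088 229.32 ] [ 0.49  -0.348  0.074]
[427.968 187.08 ] [ 0.625 -0.367  0.049]
[439.808 267.6  ] [ 0.369 -0.394  0.064]
[295.296 142.68 ] [0.777 0.061 0.025]
scene meter c [0.50238008 0.19480164 0.02045419]
scene heads (array([538.7, 174.8]), array([ 98.5, 260.2]), 4.03, 1549) 0.14991369531369078
1 (array([532.5, 264.4]), array([98.4, 81. ]), 3.17, 729)
-1 (array([544.7,  84.8]), array([95.5, 80.6]), 2.26, 820)
tab (array([523.9, 258.2]), array([17.8, 21.2]), 19.12, 91) [0.51481064 0.24782548 0.16500451] [0.53232254 0.27031302 0.19245808]
base (array([523.7, 216.9]), array([170.7, 372.8]), 20.57, 1266) 0.019799685050409
[238.72 212.4 ] [ 0.507 -0.232  0.012]
[164.8  195.32] [ 0.503 -0.441  0.067]
[190.08 163.4 ] [ 0.339 -0.415  0.034]
[195.52 195.92] [ 0.507 -0.348  0.073]
[181.312 230.68 ] [ 0.628 -0.362  0.068]
```

```bash
cat >> h.py <<'E'
from scipy.spatial.transform import Rotation as Ro
def down(yaw,s=1): # jaws (tool y) along world yaw direction
    x=np.array([0,0,-1.]);y=s*np.array([np.cos(yaw),np.sin(yaw),0]);return Ro.from_matrix(np.c_[x,y,np.cross(x,y)])
def todo(pos,R):
    s=r.sense();C=Ro.from_rotvec(s['tcp_rot'])
    print("t",round(s['time'],2),"travel mm",(C.inv().apply(np.array(pos)-s['tcp_pos'])*1000).round(1),"rot deg",np.degrees((C.inv()*R).as_rotvec()).round(2),"w",round(s['width'],4),"F",s['wrist_force'].round(1),"q",s['qpos'].round(2))
E
python3 - <<'E'
from h import *
C=Ro.from_rotvec(r.sense()['tcp_rot']).as_matrix();print(C.round(3))
Y=np.radians(3.3)
for s in(1,-1):todo([.47,.255,.3],down(Y,s))
for n in("top","scene"):
    f=np.load(n+"0.npz");m=r.camera_model(n);P,uv=cloud(f['d'],m)
    near=(abs(P[:,0]-.495)<.05)&(abs(P[:,1]+.35)<.045)
    for z0,z1 in((.06,.08),(.02,.05)):
        k=P[near&(P[:,2]>z0)&(P[:,2]<z1)];print(n,z0,rect(k) if len(k) else 0)
    t=P[(abs(P[:,0]-.49)<.08)&(abs(P[:,1]+.25)<.18)&(abs(P[:,2]-.009)<.003)];print("tray",rect(t))
E
```

```text
[[ 0.     0.355 -0.935]
 [ 0.    -0.935 -0.355]
 [-1.    -0.    -0.   ]]
t 0.9 travel mm [ -56.3 -621.6 -529.9] rot deg [-72.51  -0.     0.  ] w 0.0928 F [ 0.1 -0.7 -0. ] q [-1.29  0.35  1.65  0.    1.14 -0.08]
t 0.9 travel mm [ -56.3 -621.6 -529.9] rot deg [107.49   0.     0.  ] w 0.0928 F [ 0.1 -0.7 -0. ] q [-1.29  0.35  1.65  0.    1.14 -0.08]
top 0.06 (array([ 487.6, -358.6]), array([26.5, 43.9]), 83.64, 63)
top 0.02 (array([ 488.3, -358.6]), array([77.1, 45.1]), 15.12, 58)
tray (array([ 489.4, -250.9]), array([357.5, 159.5]), 89.84, 1670)
scene 0.06 (array([ 486.2, -358.4]), array([27. , 46.1]), 83.68, 141)
scene 0.02 (array([ 486.2, -357. ]), array([25.6, 52.4]), 81.88, 112)
tray (array([ 481.6, -248.2]), array([333.6, 151.7]), 86.24, 1647)
```

Emit:
drive_tool([
  {"travel": [-0.015, 0, 0], "rotation": [-8.5, 0, 0], "gripper": 0},
  {"travel": [-0.015, 0, 0], "rotation": [-8.5, 0, 0], "gripper": 0},
  {"travel": [-0.015, 0, 0], "rotation": [-8.5, 0, 0], "gripper": 0},
  {"travel": [-0.015, 0, 0], "rotation": [-8.5, 0, 0], "gripper": 0},
  {"travel": [-0.015, 0, 0], "rotation": [-8.5, 0, 0], "gripper": 0},
])

```text
time: 1.4
tcp_pos: [0.1949, -0.5133, 0.3191]
tcp_rot: [1.538, 0.964, -1.536]
wrist_force: [0.1, 0.3, -0.3]
width: 0.0573
```

Emit:
drive_tool([
  {"travel": [0, 0, 0], "rotation": [-8.5, 0, 0], "gripper": 0},
  {"travel": [0, 0, 0], "rotation": [-8.5, 0, 0], "gripper": 0},
  {"travel": [0, 0, 0], "rotation": [-8.5, 0, 0], "gripper": 0},
  {"travel": [0, 0, 0], "rotation": [-6.0, 0, 0], "gripper": 0},
  {"travel": [0, 0, 0], "rotation": [0, 0, 0], "gripper": 0},
])

```text
time: 1.9
tcp_pos: [0.1951, -0.514, 0.3219]
tcp_rot: [1.129, 1.259, -1.129]
wrist_force: [-0.5, 0.4, -0.1]
width: 0.0176
```

```bash
python3 - <<'E'
from h import *
todo([.46,.255,.3],down(np.radians(3.3)))
E
```

```text
t 1.9 travel mm [  22.   346.2 -736. ] rot deg [ 2.88 -0.01  0.  ] w 0.0176 F [-0.5  0.4 -0.1] q [-1.29  0.28  1.55  0.    1.31 -1.4 ]
```

Emit:
drive_tool([
  {"travel": [0, 0.02, -0.043], "rotation": [0.6, 0, 0], "gripper": 0},
  {"travel": [0, 0.02, -0.043], "rotation": [0.6, 0, 0], "gripper": 0},
  {"travel": [0, 0.02, -0.043], "rotation": [0.6, 0, 0], "gripper": 0},
  {"travel": [0, 0.02, -0.043], "rotation": [0.6, 0, 0], "gripper": 0},
  {"travel": [0, 0.02, -0.043], "rotation": [0.5, 0, 0], "gripper": 0},
])

```text
time: 2.4
tcp_pos: [0.2781, -0.2882, 0.3204]
tcp_rot: [1.187, 1.224, -1.186]
wrist_force: [1.1, -0.7, 0.6]
width: 0.0001
```

Emit:
drive_tool([
  {"travel": [0, 0.02, -0.043], "rotation": [0, 0, 0], "gripper": 0},
  {"travel": [0, 0.02, -0.043], "rotation": [0, 0, 0], "gripper": 0},
  {"travel": [0, 0.02, -0.043], "rotation": [0, 0, 0], "gripper": 0},
  {"travel": [0, 0.02, -0.043], "rotation": [0, 0, 0], "gripper": 0},
  {"travel": [0, 0.02, -0.043], "rotation": [0, 0, 0], "gripper": 0},
])

```text
time: 2.9
tcp_pos: [0.3746, -0.0617, 0.3218]
tcp_rot: [1.203, 1.209, -1.201]
wrist_force: [1.7, -1.8, -0.1]
width: 0.0005
```

```bash
python3 - <<'E'
from h import *
todo([.46,.255,.3],down(np.radians(3.3)))
E
```

```text
t 2.9 travel mm [  21.6   88.1 -316. ] rot deg [-2.8   0.1  -0.23] w 0.0005 F [ 1.7 -1.8 -0.1] q [-0.29 -0.06  1.94 -0.    1.26 -0.29]
```

Emit:
drive_tool([
  {"travel": [0, 0.011, -0.045], "rotation": [-0.6, 0, 0], "gripper": 0},
  {"travel": [0, 0.011, -0.045], "rotation": [-0.6, 0, 0], "gripper": 0},
  {"travel": [0, 0.011, -0.045], "rotation": [-0.6, 0, 0], "gripper": 0},
  {"travel": [0, 0.011, -0.045], "rotation": [-0.5, 0, 0], "gripper": 0},
  {"travel": [0, 0.011, -0.045], "rotation": [0, 0, 0], "gripper": 0},
])

```text
time: 3.4
tcp_pos: [0.4253, 0.1751, 0.3228]
tcp_rot: [1.188, 1.217, -1.18]
wrist_force: [1.6, -0.3, 0.2]
width: -0.0002
```

Emit:
drive_tool([
  {"travel": [0, 0.011, -0.03], "rotation": [0, 0, 0], "gripper": 0},
  {"travel": [0, 0, -0.02], "rotation": [0, 0, 0], "gripper": 0},
  {"travel": [0, 0, 0], "rotation": [0, 0, 0], "gripper": 0},
])

```text
time: 3.7
tcp_pos: [0.4347, 0.2325, 0.3223]
tcp_rot: [1.192, 1.216, -1.184]
wrist_force: [-0.1, -0.8, 0.6]
width: 0.0009
```

```bash
python3 - <<'E'
from h import *
Y=np.radians(3.3)
todo([.46,.255,.3],down(Y))
s=r.sense();n="wrist";im,d=r.get_image(n);m=r.camera_model(n);cv2.imwrite("pics/w1.png",im)
P,uv=cloud(d,m)
k=P[(abs(P[:,0]-.54)<.1)&(abs(P[:,1]-.26)<.08)&(P[:,2]>.165)&(P[:,2]<.2)];print(rect(k) if len(k)else 0,k.max(0) if len(k) else 0)
k=P[(abs(P[:,0]-.54)<.1)&(abs(P[:,1]-.26)<.08)&(abs(P[:,2]-.15)<.006)];print(rect(k) if len(k)else 0)
print(r.boxes_of(n,"shutter_tab")[:2])
E
```

```text
t 3.7 travel mm [ 22.5  25.8 -21.8] rot deg [-1.72  0.07 -0.44] w 0.0009 F [-0.1 -0.8  0.6] q [ 0.4   0.17  1.69 -0.    1.27  0.37]
(array([524.2, 260. ]), array([12.1, 21.7]), 2.69, 421) [0.53032366 0.2709929  0.19203022]
(array([534.4, 265.1]), array([93.5, 80.6]), 3.59, 5139)
[{'point': [0.632, 0.418], 'conf': 0.57}]
```

View pics/w1.png

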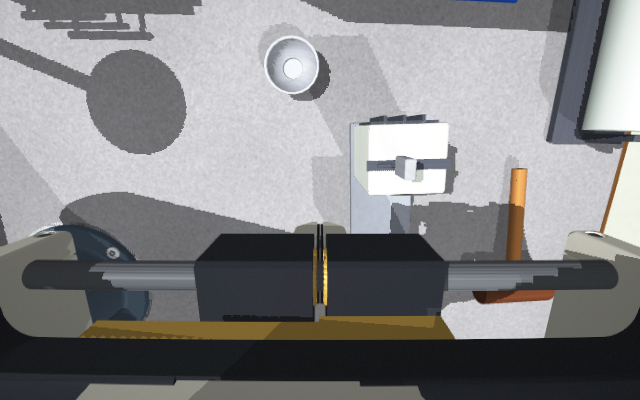

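The wrist view shows the tab at px (405,168) on the lamp head, its measured centre (0.524, 0.260). The fingers are shut. I'll descend behind it.

```bash
python3 - <<'E'
from h import *
todo([.47,.257,.19],down(np.radians(3.3)))
E
```

```text
t 3.8 travel mm [132.7  35.  -25.7] rot deg [-1.74  0.11 -0.44] w 0.0008 F [ 0.6 -0.1 -0.1] q [ 0.4   0.17  1.7  -0.    1.27  0.37]
```

Emit:
drive_tool([
  {"travel": [0.03, 0.009, -0.007], "rotation": [-0.9, 0, -0.2], "gripper": 0},
  {"travel": [0.03, 0.009, -0.007], "rotation": [-0.9, 0, -0.2], "gripper": 0},
  {"travel": [0.03, 0.009, -0.007], "rotation": [0, 0, 0], "gripper": 0},
  {"travel": [0.03, 0.008, -0.005], "rotation": [0, 0, 0], "gripper": 0},
  {"travel": [0, 0, 0], "rotation": [0, 0, 0], "gripper": 0},
])

```text
time: 4.3
tcp_pos: [0.4716, 0.2526, 0.2014]
tcp_rot: [1.176, 1.226, -1.171]
wrist_force: [-0.8, 0.9, 0.5]
width: 0.0002
```

```bash
python3 - <<'E'
from h import *
todo([.50,.2587,.19],down(np.radians(3.3)))
E
```

```text
t 4.3 travel mm [11.5 28.6 -4.7] rot deg [-0.59  0.08 -0.31] w 0.0002 F [-0.8  0.9  0.5] q [ 0.41  0.37  1.74 -0.    1.03  0.36]
```

Emit:
drive_tool([
  {"travel": [0.01, 0.01, -0.004], "rotation": [-0.5, 0, -0.3], "gripper": 0},
  {"travel": [0.003, 0.01, -0.001], "rotation": [0, 0, 0], "gripper": 0},
  {"travel": [0, 0.01, 0], "rotation": [0, 0, 0], "gripper": 0},
  {"travel": [0, 0.01, 0], "rotation": [0, 0, 0], "gripper": 0},
  {"travel": [0, 0, 0], "rotation": [0, 0, 0], "gripper": 0},
])

```text
time: 4.8
tcp_pos: [0.5148, 0.2565, 0.194]
tcp_rot: [1.174, 1.229, -1.17]
wrist_force: [-0.1, 0.4, 0.2]
width: 0.0005
```

Emit:
drive_tool([
  {"travel": [0, 0.01, 0], "rotation": [0, 0, 0], "gripper": 0},
  {"travel": [0, 0.008, 0], "rotation": [0, 0, 0], "gripper": 0},
  {"travel": [0, 0, 0], "rotation": [0, 0, 0], "gripper": 0},
])

```text
time: 5.1
tcp_pos: [0.5341, 0.2573, 0.1951]
tcp_rot: [1.175, 1.229, -1.17]
wrist_force: [-0.2, -0.3, 0.2]
width: 0.0007
```

```bash
python3 - <<'E'
from h import *
for n in("top","scene"):
    im,d=r.get_image(n);m=r.camera_model(n);P,uv=cloud(d,m)
    print(n,[(b['conf'],b['point']) for b in r.boxes_of(n,"shutter_tab")[:2]])
    c=proj([.54,.26,.17],m)[0].astype(int);w=im[c[1]-40:c[1]+40,c[0]-50:c[0]+50];cv2.imwrite(f"pics/{n}1.png",cv2.resize(w,(400,320),interpolation=2))
a=np.hstack([cv2.imread("pics/top1.png"),cv2.imread("pics/scene1.png")]);cv2.imwrite("pics/both1.png",a)
todo([.55,.2605,.19],down(np.radians(3.3)))
E
```

```text
top [(0.75, [0.6189, 0.5705])]
scene [(0.64, [0.6588, 0.5012])]
t 5.3 travel mm [ 5.1 17.  -2.4] rot deg [-0.45  0.01 -0.22] w 0.0003 F [ 0.3  0.7 -0. ] q [ 0.37  0.48  1.59 -0.    1.07  0.32]
```

View pics/both1.png

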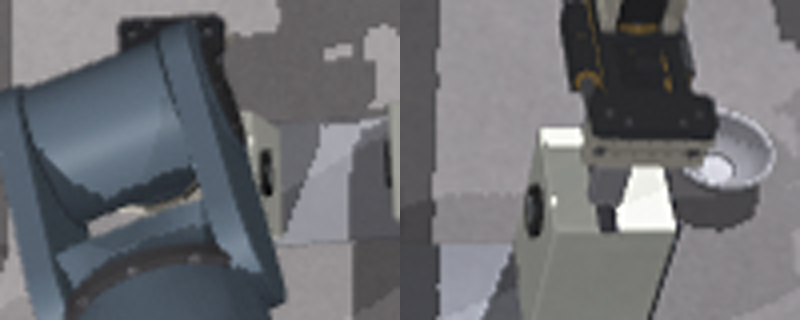

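The right (scene) view shows the tab at (605,185) ahead of the fingers. Beyond it a short dark stretch of slot, (607,217), is still open, so the push continues.

Emit:
drive_tool([
  {"travel": [0.003, 0.007, 0], "rotation": [0, 0, 0], "gripper": 0},
  {"travel": [0, 0.004, 0], "rotation": [0, 0, 0], "gripper": 0},
  {"travel": [0, 0, 0], "rotation": [0, 0, 0], "gripper": 0},
])

```text
time: 5.6
tcp_pos: [0.5386, 0.2579, 0.1925]
tcp_rot: [1.164, 1.24, -1.181]
wrist_force: [-0.5, -0.6, 1.7]
width: 0.0006
```

Emit:
drive_tool([
  {"travel": [0, 0.005, 0], "rotation": [0, 0, 0], "gripper": 0},
  {"travel": [0, 0, 0], "rotation": [0, 0, 0], "gripper": 0},
])

```text
time: 5.8
tcp_pos: [0.5387, 0.258, 0.1926]
tcp_rot: [1.155, 1.248, -1.192]
wrist_force: [-1.8, -0.7, 1.9]
width: 0.0005
```

Emit:
drive_tool([
  {"travel": [0, 0.006, 0], "rotation": [0, 0, 0], "gripper": 0},
  {"travel": [0, 0.006, 0], "rotation": [0, 0, 0], "gripper": 0},
])

```text
time: 6.0
tcp_pos: [0.5407, 0.2581, 0.1927]
tcp_rot: [1.138, 1.266, -1.213]
wrist_force: [-48.5, -5.9, 35.8]
width: 0.0003
```

```bash
python3 - <<'E'
from h import *
todo([.55,.2605,.19],down(np.radians(3.3)));s=r.sense();print(s['joint_torque'].round(1),s['wrist_torque'].round(2),s['dq'].round(3))
n="scene";im,d=r.get_image(n);m=r.camera_model(n);P,uv=cloud(d,m)
k=P[(P[:,0]>.545)&(P[:,0]<.6)&(abs(P[:,1]-.26)<.015)&(P[:,2]>.16)&(P[:,2]<.188)];print(len(k),k.max(0) if len(k) else 0, np.median(k,0))
k=P[(abs(P[:,0]-.54)<.1)&(abs(P[:,1]-.265)<.06)&(abs(P[:,2]-.15)<.004)];print(k.max(0))
c=proj([.54,.26,.17],m)[0].astype(int);w=im[c[1]-30:c[1]+30,c[0]-40:c[0]+40];cv2.imwrite("pics/s2.png",cv2.resize(w,(640,480),interpolation=2))
E
```

```text
t 6.0 travel mm [ 2.2  9.5 -2. ] rot deg [-0.26  0.44  3.03] w 0.0003 F [-48.5  -5.9  35.8] q [0.36 0.52 1.53 0.01 1.15 0.31]
[ -9.3 -41.1 -38.1  -2.6 -12.4   0.1] [-1.01  7.84 -0.03] [-0.012  0.071 -0.116  0.028  0.193 -0.03 ]
32 [0.56814221 0.27222495 0.17622249] [0.56353848 0.26242577 0.16622706]
[0.58144183 0.30542026 0.15393858]
```

View pics/s2.png

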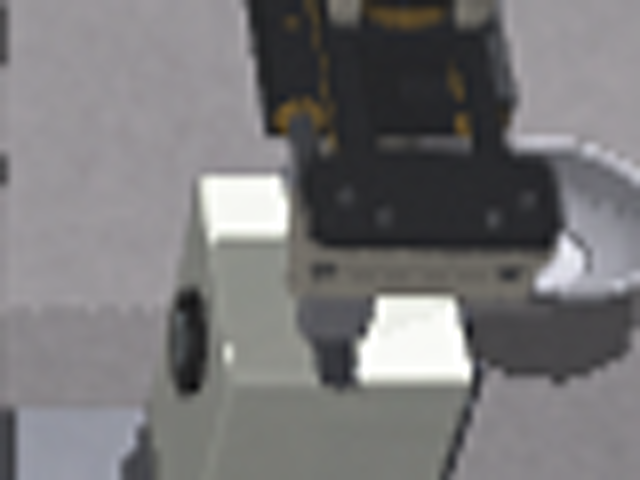

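The force jumped to 48 N with no motion, and the tab centre is now about +25 mm from the head centre. So it is at its stop, and I back off and rise.

Emit:
drive_tool([
  {"travel": [0, -0.012, 0], "rotation": [0, 0, 0], "gripper": 0},
  {"travel": [0, -0.015, 0], "rotation": [0, 0, 1.5], "gripper": 0},
  {"travel": [-0.02, -0.015, 0], "rotation": [0, 0, 1.5], "gripper": 0},
  {"travel": [-0.04, 0, 0], "rotation": [0, 0, 0], "gripper": 0},
  {"travel": [-0.04, 0, 0], "rotation": [0, 0, 0], "gripper": 0},
])

```text
time: 6.55
tcp_pos: [0.4956, 0.2561, 0.2921]
tcp_rot: [1.154, 1.234, -1.183]
wrist_force: [0.4, 0.2, 0.3]
width: 0.0007
```

```bash
python3 - <<'E'
from h import *
todo([.46,-.30,.30],down(np.radians(-6.4)))
n="wrist";im,d=r.get_image(n);m=r.camera_model(n);P,uv=cloud(d,m)
k=P[(abs(P[:,0]-.54)<.1)&(abs(P[:,1]-.26)<.03)&(P[:,2]>.165)&(P[:,2]<.195)];print("tab",rect(k) if len(k)else 0)
k=P[(abs(P[:,0]-.54)<.1)&(abs(P[:,1]-.26)<.08)&(abs(P[:,2]-.15)<.006)];print("head",rect(k) if len(k)else 0)
E
```

```text
t 6.55 travel mm [-5.000e-01 -6.590e+01  5.534e+02] rot deg [9.52 0.74 0.65] w 0.0007 F [0.4 0.2 0.3] q [ 0.4   0.33  1.56 -0.01  1.27  0.34]
tab (array([557.8, 266.3]), array([23.5,  9.7]), 66.17, 218)
head (array([537.6, 268.6]), array([90.5, 78.8]), 3.41, 369)
```

Emit:
drive_tool([
  {"travel": [-0.005, -0.01, 0.02], "rotation": [4.7, 0.4, 0.3], "gripper": 100},
  {"travel": [-0.005, -0.01, 0.04], "rotation": [4.7, 0.4, 0.3], "gripper": 100},
  {"travel": [0, 0, 0.048], "rotation": [0, 0, 0], "gripper": 100},
  {"travel": [0, 0, 0.048], "rotation": [0, 0, 0], "gripper": 100},
  {"travel": [0, 0, 0.048], "rotation": [0, 0, 0], "gripper": 100},
])

```text
time: 7.1
tcp_pos: [0.4627, 0.0523, 0.3106]
tcp_rot: [1.303, 1.15, -1.272]
wrist_force: [0.8, -0.2, -0.4]
width: 0.0358
```

Emit:
drive_tool([
  {"travel": [0, 0, 0.048], "rotation": [0, 0, 0], "gripper": 100},
  {"travel": [0, 0, 0.048], "rotation": [0, 0, 0], "gripper": 100},
  {"travel": [0, 0, 0.048], "rotation": [0, 0, 0], "gripper": 100},
  {"travel": [0, 0, 0.048], "rotation": [0, 0, 0], "gripper": 100},
  {"travel": [0, 0, 0.048], "rotation": [0, 0, 0], "gripper": 100},
])

```text
time: 7.6
tcp_pos: [0.4355, -0.1963, 0.3089]
tcp_rot: [1.303, 1.146, -1.268]
wrist_force: [1.0, 0.0, -0.6]
width: 0.0756
```

```bash
python3 - <<'E'
from h import *
todo([.487,-.3585,.25],down(np.radians(-6.4)))
E
```

```text
t 7.6 travel mm [ 59.   67.3 156.2] rot deg [ 0.26 -0.47 -1.21] w 0.0756 F [ 1.   0.  -0.6] q [-0.53  0.14  1.76  0.02  1.23 -0.43]
```

Emit:
drive_tool([
  {"travel": [0, 0.02, 0.045], "rotation": [0, 0, -0.6], "gripper": 100},
  {"travel": [0, 0.02, 0.045], "rotation": [0, 0, -0.6], "gripper": 100},
  {"travel": [0, 0.02, 0.045], "rotation": [0, 0, 0], "gripper": 100},
  {"travel": [0, 0.005, 0.02], "rotation": [0, 0, 0], "gripper": 100},
  {"travel": [0, 0, 0], "rotation": [0, 0, 0], "gripper": 100},
])

```text
time: 8.1
tcp_pos: [0.4818, -0.3672, 0.3067]
tcp_rot: [1.298, 1.157, -1.288]
wrist_force: [-0.3, -0.0, 0.7]
width: 0.093
```

```bash
cat > look.py <<'E'
from h import *
import sys
n="wrist";im,d=r.get_image(n);m=r.camera_model(n);P,uv=cloud(d,m);cv2.imwrite(sys.argv[1],im)
print([(round(b['conf'],2),b['point'][0]*640,b['point'][1]*400) for b in r.boxes_of(n,"cell")[:4]], proj([.487,-.3585,.07],m))
near=(abs(P[:,0]-.487)<.05)&(abs(P[:,1]+.3585)<.042)
for a,b in((.064,.076),(.03,.064)):
    k=P[near&(P[:,2]>a)&(P[:,2]<b)]
    if len(k)>5:print(a,rect(k),k[:,2].max())
todo([.487,-.3585,.25],down(np.radians(-6.4)))
E
python3 look.py pics/w2.png
```

```text
[(0.72, 321.59999999999997, 169.52), (0.68, 328.70399999999995, 236.79999999999998), (0.63, 413.12, 161.08), (0.56, 241.472, 210.32000000000002)] [[322.67820245 173.14630033]]
0.064 (array([ 485.4, -355.9]), array([22.5, 42.1]), 82.91, 78) 0.0759543556846425
0.03 (array([ 485.6, -355.9]), array([22.5, 43.7]), 82.52, 183) 0.06373353650861628
t 8.2 travel mm [57.1  4.6 -6.4] rot deg [-0.02 -0.39 -0.06] w 0.0927 F [ 0.8  0.6 -0. ] q [-0.73  0.4   1.42  0.01  1.32 -0.62]
```

View pics/w2.png

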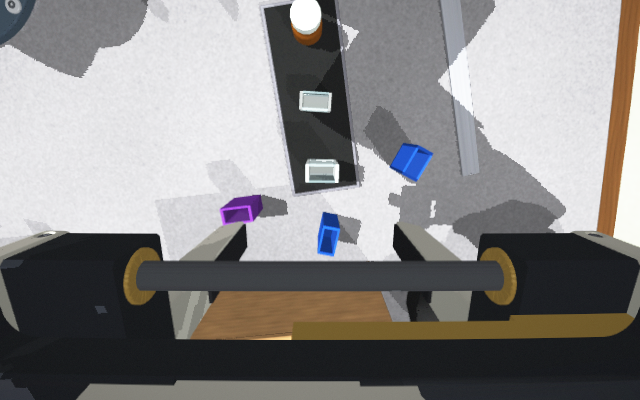

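The tall cell is at px (321,170), with the fingers open either side and decoys outside the fingers' reach. The rim stands at z≈0.078, above my depth band, so I redo the fit.

```bash
sed -i 's/(.064,.076),(.03,.064)/(.068,.09),(.074,.09),(.03,.064)/' look.py; python3 look.py pics/w3.png; python3 - <<'E'
from h import *
for n in("top","scene"):
    f=np.load(n+"0.npz");m=r.camera_model(n);P,uv=cloud(f['d'],m)
    k=P[(abs(P[:,0]-.487)<.05)&(abs(P[:,1]+.3585)<.042)&(P[:,2]>.068)&(P[:,2]<.09)];print(n,rect(k),k[:,2].mean())
g=r.regions_of("wrist","cell")
im=cv2.imread("pics/w3.png");m=r.camera_model("wrist")
R=cv2.Rodrigues(m['rvec'])[0];C=-R.T@m['tvec']
for q in g[:1]:
    ys,xs=np.nonzero(q['region']);print(q['point'],q['conf'],cv2.minAreaRect(np.c_[xs,ys].astype(np.float32)))
w=cv2.resize(im[140:205,280:365],None,fx=8,fy=8,interpolation=2)
for c,col in(((.4865,-.3575,-6.6),(0,0,255)),):
    a=np.radians(c[2]);A=np.array([[np.cos(a),-np.sin(a)],[np.sin(a),np.cos(a)]])
    B=np.array([[22,12.5],[-22,12.5],[-22,-12.5],[22,-12.5]])/1000@A.T+c[:2]
    for z in(.078,.008):
        p=(proj(np.c_[B,np.full(4,z)],m)-[280,140]+.5)*8
        cv2.polylines(w,[p.astype(np.int32)],True,col if z>.05 else (0,200,0),1)
cv2.imwrite("pics/w3c.png",w)
E
```

```text
[(0.86, 328.512, 238.20000000000002), (0.85, 411.52, 164.79999999999998), (0.67, 322.36800000000005, 172.67999999999998), (0.58, 304.832, 22.88)] [[322.74603271 174.5259705 ]]
0.068 (array([ 485.9, -357.6]), array([24.9, 43.4]), 83.4, 315) 0.08040832125381003
0.074 (array([ 486. , -357.8]), array([24.6, 43.1]), 83.69, 267) 0.08040832125381003
0.03 (array([ 486.1, -356.6]), array([22.5, 43.3]), 82.68, 196) 0.06332132424318924
t 8.3 travel mm [57.8  4.5 -5.3] rot deg [ 0.06 -0.37 -0.1 ] w 0.0931 F [ 0.5  0.5 -0.1] q [-0.73  0.4   1.42  0.01  1.32 -0.62]
top (array([ 487.8, -358.6]), array([26.4, 43.9]), 82.88, 66) 0.07789439559425992
scene (array([ 485.8, -358.3]), array([27. , 45.3]), 83.68, 100) 0.07534635773664208
[0.3794, 0.5305] 0.65 ((240.5, 211.0), (26.0, 41.0), 90.0)
```

View pics/w3c.png

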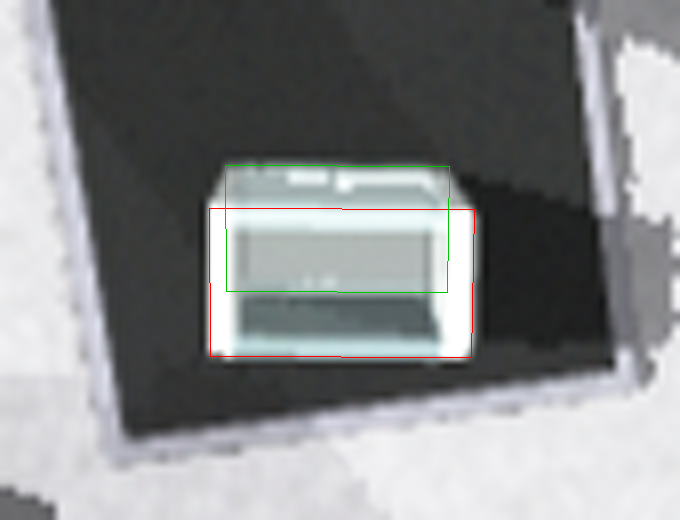

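The projected model fits both the rim and the base: cell (0.486, -0.358), yaw -6.5°. I'll descend around it.

```bash
python3 - <<'E'
from h import *
todo([.486,-.358,.15],down(np.radians(-6.5)))
E
```

```text
t 8.35 travel mm [158.1   3.2  -5. ] rot deg [ 0.18 -0.35 -0.11] w 0.0929 F [ 0.3 -1.5 -0.2] q [-0.73  0.4   1.42  0.01  1.32 -0.62]
```

Emit:
drive_tool([
  {"travel": [0.04, 0.002, -0.003], "rotation": [0, -0.3, 0], "gripper": 100},
  {"travel": [0.04, 0.001, -0.002], "rotation": [0, 0, 0], "gripper": 100},
  {"travel": [0.04, 0, 0], "rotation": [0, 0, 0], "gripper": 100},
  {"travel": [0.025, 0, 0], "rotation": [0, 0, 0], "gripper": 100},
  {"travel": [0, 0, 0], "rotation": [0, 0, 0], "gripper": 100},
])

```text
time: 8.85
tcp_pos: [0.4877, -0.3539, 0.1629]
tcp_rot: [1.287, 1.149, -1.281]
wrist_force: [0.3, -0.2, 0.3]
width: 0.0928
```

```bash
python3 - <<'E'
from h import *
todo([.486,-.358,.056],down(np.radians(-6.5)))
E
```

```text
t 8.85 travel mm [106.9  -2.2   3.9] rot deg [ 0.52  0.19 -0.49] w 0.0928 F [ 0.3 -0.2  0.3] q [-0.71  0.53  1.59  0.    1.01 -0.6 ]
```

Emit:
drive_tool([
  {"travel": [0.025, -0.002, 0.004], "rotation": [0.5, 0.2, -0.5], "gripper": 100},
  {"travel": [0.015, 0, 0], "rotation": [0, 0, 0], "gripper": 100},
  {"travel": [0, 0, 0], "rotation": [0, 0, 0], "gripper": 100},
])

```text
time: 9.15
tcp_pos: [0.4874, -0.357, 0.1263]
tcp_rot: [1.29, 1.15, -1.289]
wrist_force: [-0.7, 0.3, 0.1]
width: 0.0927
```

```bash
python3 - <<'E'
from h import *
todo([.486,-.358,.056],down(np.radians(-6.5)))
E
```

```text
t 9.15 travel mm [70.3 -1.5  0.9] rot deg [ 0.15  0.15 -0.23] w 0.0927 F [-0.7  0.3  0.1] q [-0.71  0.58  1.61  0.    0.95 -0.6 ]
```

Emit:
drive_tool([
  {"travel": [0.025, -0.001, 0.001], "rotation": [0.1, 0.1, -0.2], "gripper": 100},
  {"travel": [0.025, 0, 0], "rotation": [0, 0, 0], "gripper": 100},
  {"travel": [0.015, 0, 0], "rotation": [0, 0, 0], "gripper": 100},
  {"travel": [0, 0, 0], "rotation": [0, 0, 0], "gripper": 100},
])

```text
time: 9.55
tcp_pos: [0.4899, -0.3594, 0.0664]
tcp_rot: [1.289, 1.143, -1.287]
wrist_force: [-0.5, -0.1, 0.8]
width: 0.0931
```

```bash
python3 - <<'E'
from h import *
todo([.486,-.358,.056],down(np.radians(-6.5)))
E
```

```text
t 9.55 travel mm [10.4 -4.1 -1.1] rot deg [ 0.15  0.36 -0.52] w 0.0931 F [-0.5 -0.1  0.8] q [-0.71  0.67  1.63 -0.    0.83 -0.6 ]
```

Emit:
drive_tool([
  {"travel": [0.01, -0.004, -0.001], "rotation": [0.1, 0.3, -0.5], "gripper": 100},
  {"travel": [0.001, 0, 0], "rotation": [0, 0, 0], "gripper": 100},
  {"travel": [0, 0, 0], "rotation": [0, 0, 0], "gripper": 100},
])

```text
time: 9.85
tcp_pos: [0.4871, -0.3588, 0.0578]
tcp_rot: [1.291, 1.15, -1.291]
wrist_force: [0.7, 0.2, 0.8]
width: 0.0931
```

```bash
python3 - <<'E'
from h import *
todo([.486,-.358,.056],down(np.radians(-6.5)))
E
```

```text
t 9.85 travel mm [ 1.8 -1.2 -0.7] rot deg [ 0.06  0.16 -0.17] w 0.0931 F [0.7 0.2 0.8] q [-0.71  0.68  1.63 -0.    0.82 -0.6 ]
```

Emit:
drive_tool([
  {"travel": [0, -0.001, -0.0005], "rotation": [0, 0, 0], "gripper": 30},
  {"travel": [0, 0, 0], "rotation": [0, 0, 0], "gripper": 30},
  {"travel": [0, 0, 0], "rotation": [0, 0, 0], "gripper": 30},
  {"travel": [0, 0, 0], "rotation": [0, 0, 0], "gripper": 30},
  {"travel": [0, 0, 0], "rotation": [0, 0, 0], "gripper": 30},
], force=20)

```text
time: 10.35
tcp_pos: [0.4868, -0.3588, 0.0596]
tcp_rot: [1.29, 1.147, -1.29]
wrist_force: [-0.3, -0.3, -0.1]
width: 0.0576
```

Emit:
drive_tool([
  {"travel": [0, 0, 0], "rotation": [0, 0, 0], "gripper": 20},
  {"travel": [0, 0, 0], "rotation": [0, 0, 0], "gripper": 20},
  {"travel": [0, 0, 0], "rotation": [0, 0, 0], "gripper": 20},
  {"travel": [0, 0, 0], "rotation": [0, 0, 0], "gripper": 20},
], force=25)

```text
time: 10.75
tcp_pos: [0.4867, -0.3587, 0.0596]
tcp_rot: [1.29, 1.147, -1.29]
wrist_force: [-0.8, 0.3, 1.4]
width: 0.0442
```

Emit:
drive_tool([
  {"travel": [-0.015, 0, 0], "rotation": [0, 0, 0], "gripper": 20},
  {"travel": [-0.015, 0, 0], "rotation": [0, 0, 0], "gripper": 20},
  {"travel": [-0.03, 0, 0], "rotation": [0, 0, 0], "gripper": 20},
  {"travel": [-0.03, 0, 0], "rotation": [0, 0, 0], "gripper": 20},
  {"travel": [0, 0, 0], "rotation": [0, 0, 0], "gripper": 20},
])

```text
time: 11.25
tcp_pos: [0.4862, -0.3582, 0.1566]
tcp_rot: [1.29, 1.147, -1.29]
wrist_force: [1.0, -0.2, -1.4]
width: 0.0441
```

Lift is good, the width stays at 44.1 mm. Now carry it above the gap.

Emit:
drive_tool([
  {"travel": [-0.04, 0, 0], "rotation": [-3, 0, 0], "gripper": 20},
  {"travel": [-0.04, 0, 0], "rotation": [-3, 0, 0], "gripper": 20},
  {"travel": [-0.03, 0, -0.01], "rotation": [-3, 0, 0], "gripper": 20},
  {"travel": [-0.01, 0, -0.025], "rotation": [-0.5, 0, 0], "gripper": 20},
  {"travel": [0, 0.001, -0.035], "rotation": [0, 0, 0], "gripper": 20},
])

```text
time: 11.75
tcp_pos: [0.482, -0.2878, 0.2811]
tcp_rot: [1.166, 1.229, -1.167]
wrist_force: [-0.8, 0.8, -1.3]
width: 0.0439
```

```bash
python3 - <<'E'
from h import *
todo([.5415,.1755,.28],down(np.radians(3.35)))
E
```

```text
t 11.75 travel mm [  -0.8   85.7 -459.2] rot deg [-0.11  0.28 -0.23] w 0.0439 F [-0.8  0.8 -1.3] q [-0.62  0.33  1.58 -0.    1.22 -0.68]
```

Emit:
drive_tool([
  {"travel": [-0.005, 0.009, -0.045], "rotation": [0, 0, 0], "gripper": 20},
  {"travel": [0, 0.009, -0.045], "rotation": [0, 0, 0], "gripper": 20},
  {"travel": [0, 0.009, -0.045], "rotation": [0, 0, 0], "gripper": 20},
  {"travel": [0, 0.009, -0.045], "rotation": [0, 0, 0], "gripper": 20},
  {"travel": [0, 0.009, -0.045], "rotation": [0, 0, 0], "gripper": 20},
])

```text
time: 12.25
tcp_pos: [0.5124, -0.0534, 0.2856]
tcp_rot: [1.169, 1.226, -1.17]
wrist_force: [0.9, -0.1, -1.1]
width: 0.0442
```

```bash
python3 - <<'E'
from h import *
todo([.5415,.1755,.28],down(np.radians(3.35)))
E
```

```text
t 12.25 travel mm [   4.6   41.  -227.1] rot deg [-0.36  0.3  -0.26] w 0.0442 F [ 0.9 -0.1 -1.1] q [-0.19  0.24  1.69 -0.    1.2  -0.24]
```

Emit:
drive_tool([
  {"travel": [0, 0.009, -0.035], "rotation": [0, 0.2, -0.2], "gripper": 20},
  {"travel": [0, 0, 0], "rotation": [0, 0, 0], "gripper": 20},
  {"travel": [0, 0, 0], "rotation": [0, 0, 0], "gripper": 20},
])

```text
time: 12.55
tcp_pos: [0.5188, -0.0114, 0.285]
tcp_rot: [1.166, 1.236, -1.166]
wrist_force: [-0.2, -0.2, -1.3]
width: 0.0438
```

```bash
cat > heads.py <<'E'
from h import *
def meter(n):
    im,d=r.get_image(n);m=r.camera_model(n);P,uv=cloud(d,m);tc=r.sense()['tcp_pos']
    a=np.radians(3.3);X=np.array([np.cos(a),np.sin(a)]);Yv=np.array([-X[1],X[0]]);c=np.array([.5415,.1755])
    L=np.c_[(P[:,:2]-c)@X,(P[:,:2]-c)@Yv,P[:,2]]
    ok=np.hypot(*(P[:,:2]-tc[:2]).T)>.05
    t=ok&(abs(L[:,2]-.15)<.005)&(abs(L[:,0])<.06)
    for nm,s in(("lamp",1),("recv",-1)):
        k=P[t&(abs(L[:,1]-s*.09)<.047)];
        if len(k)>20:
            l=L[t&(abs(L[:,1]-s*.09)<.047)];print(n,nm,rect(k),"local min/max",(l.min(0)*1000).round(1),(l.max(0)*1000).round(1))
    k=P[ok&(abs(L[:,0])<.05)&(abs(L[:,1]-.083)<.016)&(L[:,2]>.165)&(L[:,2]<.195)]
    if len(k)>5:
        l=(k[:,:2]-c)@X;print(n,"tab",rect(k),"local x",l.min().round(4),l.max().round(4))
    return im
if __name__=="__main__":
    for n in("wrist","top","scene"):
        im=meter(n)
        if n!="top":cv2.imwrite(f"pics/m_{n}.png",im)
    todo([.5415,.1755,.28],down(np.radians(3.35)))
E
python3 heads.py
```

```text
wrist recv (array([545.1,  86.5]), array([90.2, 79. ]), 2.78, 8352) local min/max [ -46.7 -128.2  145.8] [ 43.8 -49.3 153. ]
top lamp (array([536.7, 264.9]), array([93.3, 81.4]), 1.3, 648) local min/max [-46.7  49.2 145. ] [ 47.  130.7 155. ]
top recv (array([546.9,  87.5]), array([91. , 77.7]), 4.78, 378) local min/max [ -44.3 -128.1  145. ] [ 45.8 -49.4 154.9]
top tab (array([561.6, 262. ]), array([11.8, 21.6]), 1.02, 43) local x 0.0191 0.031
scene lamp (array([531.7, 264.3]), array([97.7, 80.5]), 3.33, 691) local min/max [-53.5  49.  145. ] [ 44.2 129.5 155. ]
scene recv (array([544. ,  84.7]), array([95. , 79.7]), 3.25, 803) local min/max [ -50.3 -130.7  145. ] [ 44.8 -51.  154.9]
scene tab (array([559.2, 260.1]), array([14.5, 20.9]), 10.87, 86) local x 0.0164 0.0306
t 12.7 travel mm [   5.    33.1 -186.7] rot deg [-0.15  0.04 -0.02] w 0.044 F [-0.  -0.8 -1.4] q [-0.11  0.25  1.68 -0.    1.21 -0.17]
```

View pics/m_wrist.png

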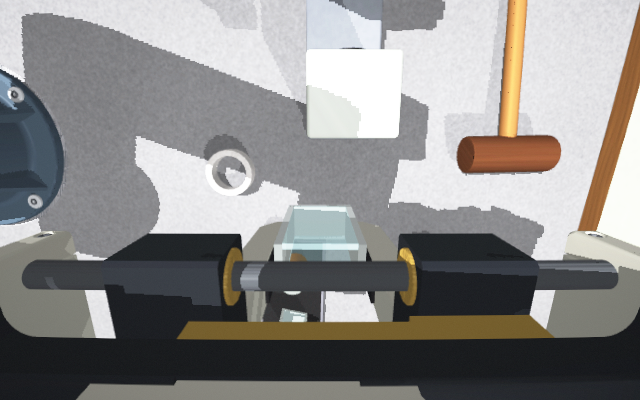

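The receiver head is at (355,93), the cell hangs upright between the fingers at (320,230), and the shutter tab sits at +25 mm local, which is fully open. Next, go over the gap.

Emit:
drive_tool([
  {"travel": [0, 0.008, -0.045], "rotation": [0, 0, 0], "gripper": 20},
  {"travel": [0, 0.008, -0.045], "rotation": [0, 0, 0], "gripper": 20},
  {"travel": [0, 0.008, -0.045], "rotation": [0, 0, 0], "gripper": 20},
  {"travel": [0, 0.007, -0.035], "rotation": [0, 0, 0], "gripper": 20},
  {"travel": [0, 0, 0], "rotation": [0, 0, 0], "gripper": 20},
])

```text
time: 13.2
tcp_pos: [0.5427, 0.1575, 0.2848]
tcp_rot: [1.177, 1.227, -1.177]
wrist_force: [-0.2, -0.1, -1.0]
width: 0.044
```

```bash
python3 - <<'E'
from heads import *
meter("wrist")
todo([.541,.176,.28],down(np.radians(3.35)))
E
```

```text
wrist lamp (array([535.4, 264.9]), array([96.8, 80.3]), 3.33, 8222) local min/max [-49.3  49.4 145. ] [ 47.5 129.8 155. ]
wrist tab (array([559.3, 261.1]), array([12.1, 21.9]), 3.78, 528) local x 0.0166 0.0288
t 13.25 travel mm [  4.7  -0.7 -20.2] rot deg [-0.9   0.14 -0.04] w 0.0441 F [ 0.3 -1.  -1.9] q [ 0.2   0.34  1.56 -0.    1.24  0.16]
```

Emit:
drive_tool([
  {"travel": [0, -0.001, -0.019], "rotation": [-0.9, 0.1, 0], "gripper": 20},
  {"travel": [0, 0, 0], "rotation": [0, 0, 0], "gripper": 20},
  {"travel": [0, 0, 0], "rotation": [0, 0, 0], "gripper": 20},
])

```text
time: 13.55
tcp_pos: [0.5412, 0.1706, 0.2844]
tcp_rot: [1.167, 1.233, -1.17]
wrist_force: [-0.1, 0.3, -1.1]
width: 0.0437
```

```bash
python3 - <<'E'
from h import *
todo([.541,.1749,.1316],down(np.radians(3.35)))
E
```

```text
t 13.55 travel mm [ 1.528e+02  1.000e-01 -4.600e+00] rot deg [-0.23  0.11  0.01] w 0.0437 F [-0.1  0.3 -1.1] q [ 0.22  0.34  1.56 -0.    1.24  0.17]
```

Emit:
drive_tool([
  {"travel": [0.02, 0, -0.005], "rotation": [-0.2, 0.1, 0], "gripper": 20},
  {"travel": [0.02, 0, 0], "rotation": [0, 0, 0], "gripper": 20},
  {"travel": [0, 0, 0], "rotation": [0, 0, 0], "gripper": 20},
])

```text
time: 13.85
tcp_pos: [0.5418, 0.1711, 0.2442]
tcp_rot: [1.17, 1.232, -1.169]
wrist_force: [-0.2, -0.9, -1.5]
width: 0.0435
```

```bash
python3 - <<'E'
from h import *
todo([.541,.1749,.1316],down(np.radians(3.35)))
E
```

```text
t 13.85 travel mm [112.6  -0.8  -4. ] rot deg [-0.32  0.05 -0.09] w 0.0435 F [-0.2 -0.9 -1.5] q [ 0.22  0.38  1.6  -0.    1.15  0.17]
```

Emit:
drive_tool([
  {"travel": [0.02, 0, -0.005], "rotation": [-0.3, 0, 0], "gripper": 20},
  {"travel": [0.025, 0, -0.001], "rotation": [0, 0, 0], "gripper": 20},
  {"travel": [0.025, 0, 0], "rotation": [0, 0, 0], "gripper": 20},
  {"travel": [0.015, 0, 0], "rotation": [0, 0, 0], "gripper": 20},
  {"travel": [0, 0, 0], "rotation": [0, 0, 0], "gripper": 20},
])

```text
time: 14.35
tcp_pos: [0.5447, 0.172, 0.1616]
tcp_rot: [1.174, 1.228, -1.166]
wrist_force: [-0.7, 0.2, -1.2]
width: 0.044
```

```bash
python3 - <<'E'
from h import *
todo([.541,.1749,.1316],down(np.radians(3.35)))
E
```

```text
t 14.35 travel mm [30.  -3.8 -3.1] rot deg [-0.37  0.05 -0.4 ] w 0.044 F [-0.7  0.2 -1.2] q [ 0.23  0.48  1.68 -0.    0.98  0.17]
```

Emit:
drive_tool([
  {"travel": [0.015, -0.004, -0.004], "rotation": [-0.4, 0, -0.4], "gripper": 20},
  {"travel": [0.012, 0, 0], "rotation": [0, 0, 0], "gripper": 20},
  {"travel": [0.003, 0, 0], "rotation": [0, 0, 0], "gripper": 20},
  {"travel": [0, 0, 0], "rotation": [0, 0, 0], "gripper": 20},
])

```text
time: 14.75
tcp_pos: [0.542, 0.1751, 0.1324]
tcp_rot: [1.168, 1.234, -1.164]
wrist_force: [0.0, 0.3, -0.9]
width: 0.044
```

```bash
python3 - <<'E'
from heads import *
todo([.541,.1749,.1316],down(np.radians(3.35)))
for n in("scene","wrist"):
    im=meter(n);m=r.camera_model(n);cv2.imwrite(f"pics/f_{n}.png",im)
m=r.camera_model("scene");im=cv2.imread("pics/f_scene.png");c=proj([.541,.1757,.1],m)[0].astype(int)
o=c-[50,40];w=cv2.resize(im[o[1]:o[1]+80,o[0]:o[0]+100],None,fx=8,fy=8,interpolation=2)
a=np.radians(3.35);A=np.array([[np.cos(a),-np.sin(a)],[np.sin(a),np.cos(a)]])
B=np.array([[22,12.5],[-22,12.5],[-22,-12.5],[22,-12.5]])/1000@A.T+[.541,.1757]
for z,col in((.15,(0,0,255)),(.08,(0,200,0))):
    cv2.polylines(w,[((proj(np.c_[B,np.full(4,z)],m)-o+.5)*8).astype(np.int32)],True,col,1)
Lp=np.array([[0,.045],[0,-.045]])@A.T+[.541,.1757]
for p in (proj(np.c_[Lp,[.115,.115]],m)-o+.5)*8: cv2.circle(w,tuple(p.astype(int)),5,(255,0,255),1)
cv2.imwrite("pics/f_crop.png",w)
E
```

```text
t 14.75 travel mm [ 0.8 -1.   0.2] rot deg [-0.03  0.03 -0.18] w 0.044 F [ 0.   0.3 -0.9] q [ 0.23  0.52  1.7  -0.    0.92  0.17]
scene lamp (array([532.6, 264.9]), array([98.2, 79.2]), 3.58, 669) local min/max [-52.8  50.  145. ] [ 45.3 129.4 155. ]
scene recv (array([543.7,  84.7]), array([93.2, 80.2]), 2.95, 800) local min/max [ -49.6 -130.8  145.1] [ 43.8 -50.8 154.3]
scene tab (array([559.3, 261.2]), array([22. , 14.9]), 86.25, 88) local x 0.014 0.0301
wrist lamp (array([536.1, 258.6]), array([97.7, 64. ]), 3.63, 29026) local min/max [-49.5  51.4 145.4] [ 48.2 115.6 155. ]
wrist tab (array([559.4, 263.2]), array([12.5, 22.4]), 3.17, 4666) local x 0.0166 0.0291
```

View pics/f_crop.png

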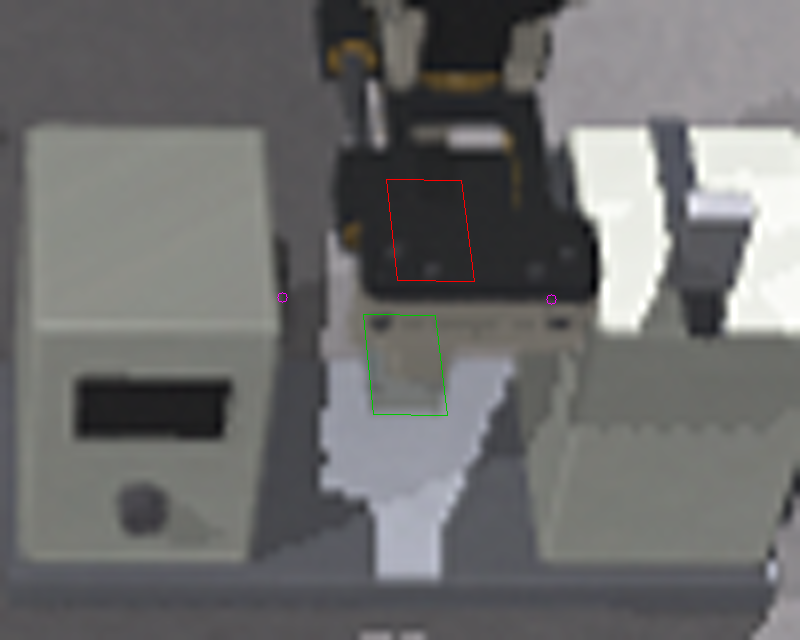

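The scene view shows the cell's base matching the green model outline at (405,365). It is centred in the gap and clear of both heads, and the tab is at the slot's far end, (720,240). One small trim, then settle.

Emit:
drive_tool([
  {"travel": [0.001, -0.001, 0], "rotation": [0, 0, -0.2], "gripper": 20},
  {"travel": [0, 0, 0], "rotation": [0, 0, 0], "gripper": 20},
  {"travel": [0, 0, 0], "rotation": [0, 0, 0], "gripper": 20},
  {"travel": [0, 0, 0], "rotation": [0, 0, 0], "gripper": 20},
])

```text
time: 15.25
tcp_pos: [0.5417, 0.1753, 0.1331]
tcp_rot: [1.167, 1.235, -1.165]
wrist_force: [-0.1, 0.9, -1.5]
width: 0.0442
```

```bash
python3 - <<'E'
from h import *
todo([.541,.1749,.1316],down(np.radians(3.35)));print(abs(r.sense()['dq']).max())
n="wrist";im,d=r.get_image(n);m=r.camera_model(n);P,uv=cloud(d,m)
a=np.radians(3.35);X=np.array([np.cos(a),np.sin(a)]);Y=np.array([-X[1],X[0]])
L=np.c_[(P[:,:2]-[.541,.1757])@X,(P[:,:2]-[.541,.1757])@Y,P[:,2]]*1000
k=L[(abs(L[:,0])<25)&(abs(L[:,1])<25)&(L[:,2]>80)&(L[:,2]<158)];print(len(k))
w=k[(k[:,1]>8)&(k[:,1]<20)];
for z in range(80,158,13):
    q=w[(w[:,2]>=z)&(w[:,2]<z+13)]
    if len(q):print(z,len(q),np.median(q,0).round(1),q.min(0).round(1),q.max(0).round(1))
E
```

```text
t 15.25 travel mm [ 1.5 -0.7  0.4] rot deg [-0.02 -0.   -0.12] w 0.0442 F [-0.1  0.9 -1.5] q [ 0.23  0.52  1.7  -0.    0.92  0.17]
0.005119386036649297
4864
80 251 [ 0.1 12.3 87.8] [-21.6  11.6  80.7] [22.1 13.1 92.9]
93 395 [ 0.8 12.5 99.7] [-21.6  11.5  93. ] [ 22.3  13.1 106. ]
106 509 [1.00e-01 1.24e+01 1.13e+02] [-25.   8. 106.] [ 25.   13.2 119. ]
119 645 [1.000e-01 1.240e+01 1.259e+02] [-24.9   8.  119. ] [ 25.  13. 132.]
132 833 [1.00e-01 1.23e+01 1.39e+02] [-24.9   8.1 132.1] [ 24.9  13.2 145. ]
145 1157 [  0.   11.7 151.3] [-25.   8. 145.] [ 25.   13.1 157.9]
```

Emit:
drive_tool([
  {"travel": [0.003, 0, 0], "rotation": [0, 0, 0], "gripper": 20},
])

```text
time: 15.4
tcp_pos: [0.5419, 0.1754, 0.1303]
tcp_rot: [1.168, 1.234, -1.164]
wrist_force: [0.8, 0.8, -1.5]
width: 0.0437
```

```bash
python3 - <<'E'
from heads import *
im=meter("top")
todo([.541,.1749,.1316],down(np.radians(3.35)));print(abs(r.sense()['dq']).max())
E
```

```text
top lamp (array([534. , 299.7]), array([87.6, 12. ]), 4.5, 101) local min/max [-44.1 117.8 145.3] [ 43.4 130.1 154.8]
top recv (array([547.1,  85.8]), array([89.8, 79.1]), 3.03, 670) local min/max [ -44.5 -129.5  145.2] [ 45.3 -50.4 154.9]
t 15.45 travel mm [-2.  -0.6  0.4] rot deg [-0.02 -0.   -0.11] w 0.0441 F [-0.4 -1.6 -2.1] q [ 0.23  0.52  1.7  -0.    0.92  0.17]
0.0077204934335344646
```

```bash
python3 - <<'E'
from h import *
z=[]
for i in range(6): r.get_image("scene");s=r.sense();z.append(s['tcp_pos'])
print(np.round(z,4),np.mean(z,0).round(4))
E
```

```text
[[0.5415 0.1753 0.1297]
 [0.5416 0.1753 0.1298]
 [0.5417 0.1754 0.1299]
 [0.5417 0.1753 0.13  ]
 [0.5417 0.1753 0.13  ]
 [0.5418 0.1754 0.1301]] [0.5417 0.1753 0.1299]
```

Emit:
drive_tool([
  {"travel": [-0.0015, 0, 0], "rotation": [0, 0, 0], "gripper": 20},
])

```text
time: 15.85
tcp_pos: [0.5417, 0.1753, 0.1315]
tcp_rot: [1.167, 1.235, -1.165]
wrist_force: [0.5, 0.5, -1.4]
width: 0.0437
```

```bash
python3 - <<'E'
from h import *
for i in range(6): r.get_image("scene")
todo([.541,.1749,.1316],down(np.radians(3.35)))
if abs(r.sense()['tcp_pos'][2]-.1316)<.0015: print(r.sign_off())
E
```

```text
t 16.15 travel mm [-0.  -0.8  0.4] rot deg [-0.02 -0.   -0.12] w 0.0438 F [-0.6  0.2 -1.4] q [ 0.23  0.52  1.7  -0.    0.92  0.17]
the job is handed in; nothing more can be done
None
```

I did the job in the order asked and handed it in at 16.2 s, with the arm still holding the cell on the light path.

- **Shutter:** I pushed the tab with the shut fingers until it stopped. The wrist force peaked at about 60 N there (limit 120 N) and the gripper tilted about 3°. Afterwards the tab stood 25 mm past the head's centre in the top view, which is fully open. The scene and wrist views put it about 22–24 mm past, within the 2 mm calibration plus edge losses.
- **Grip:** I took the tall cell by its frosted faces with a 25 N grip. The opening held at 44 mm, which matches the cell. The pads were placed within about 1 mm of the middle of the faces, so they should be clear of the windows.
- **Hold:** On the last readings the tool was within 1 mm of its target position and about 0.1° of its target angle. The near window measured 12.4 mm from the light path's middle (12.5 expected), upright and square. After that check I only trimmed the height, by about 1.5 mm. The last wrist force was about 1.4 N, the cell's own weight, so it touches nothing else.
- **Disagreement:** The cameras differ by 1–3 mm on where the meter stands in x. I aimed between the top and wrist values.
- **Other things:** The arm's path kept clear of everything else, but I took no final check picture of those things.

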